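# Take the slide holder off its drying hook and load it in the slide tray

### The arm

A 6-joint arm with a two-finger parallel gripper is mounted at the origin on the work surface. World frame = base frame: x ahead of the robot, y to its left, z up, the work surface at z = 0. Lengths are in mm, angles in rad, forces in N, time in s.
With the tool pointing down it reaches from about 275 to 825 mm from the base axis. Payload 4.9 kg.
Tool frame: the origin (TCP) lies at the very end of the fingers, on their centre line; the grasp point (between the pads) lies 19 mm behind it; z points along the fingers, y is the direction in which the jaws open and shut (so a half turn about z gives the same grasp; the last joint's range is limited). The gripper opens to 85 mm and grips with 20 to 120 N. Pads are 22 mm wide; open, the fingers measure 114 mm over their backs; the gripper's body (76 mm by 85 mm) begins 54 mm behind the grasp point. The pads swing forward as they close: fully open they stand 13 mm farther back than shut.
Start: joints at [1.032, 0.326, -0.193, 1.052, 0, 1.437], TCP at [216.606, 505.57, 231.281] pointing down, gripper open.
Joint ranges: [-2.65, 2.65], [-0.97, 1.79], [-1.3, 1.35], [-1.93, 2.1], [-1.47, 1.37], [-3.14, 3.14]. Speed limits (rad/s): [2.57, 2.57, 3.14, 3.14, 3.14, 3.14].

### API

Orientations are given as a rotation vector (axis times angle).
In Python, from rig import status, eyes, env, nets gives the robot as it stands.
- The arm moves only by the tool send_rows, never from a script. Its argument "plan" is a list of rows, each an object of numbers: "fingers": the finger opening in cm, from 0 to 8.54; "dx", "dy", "dz": the shift along the tool's x, y, z in cm; "roll": the turn about the tool's z in rad. A call has 1 to 12 rows; each row shifts and turns the pose as measured when the row begins, along the tool's axes as they then stand; what a row does not reach is not made up. A row lasts 1/8 s, in which the tool goes at most 62.5 mm and 10.7 degrees, less where a joint would pass 70% of its speed; a pose out of reach is approached as far as the arm can. A call is refused whole if a number of a shift passes 6.25 or a number of a turn 0.188, either way. A call with a gripper value outside its range is refused whole. The fingers move at their own pace and stop on an object; the grip force is fixed at half the most. Time passes only in rows, so rows that do not move let the fingers close. It gives the time, the measured TCP pose, the force and the opening at its end, in the units of the state.
- status.read_state(): the state, without advancing time (a new reading comes with each control period).
- eyes.camera(name): name is "scene" or "top" or "wrist"; returns the picture (420x560x3 uint8, red, green, blue); there is no depth.
- eyes.camera_info(name): a dict with "intrinsics" (3x3 intrinsics, pixels), "world_from_camera" (4x4, takes a point from camera to world coordinates); the wrist camera has in their place "hand_eye" (4x4, takes a point from camera to tool coordinates, whose origin is the TCP and whose axes are the flange's). Camera axes: x right, y down, z forward; pixel columns grow to the right and rows downward; lengths in mm; the calibration is good to about 2 mm. The wrist camera is an equidistant fisheye: a pixel r from the principal point sees the ray r / f radians off the axis. A picture is of the moment at which its call begins: read the wrist's pose just before it. camera_info takes no time and is no camera call.
- env.job_done(): hands the job in, once; it reports no verdict.
Trained networks look in the newest picture that a camera, given by its name, has taken for a name from the list of things; names that differ only in an ending like _2 or _b are one class to them, and where a whole thing is asked for, a point or a joint stands for the part that bears it (a point fixed in the world has none). Each returns a list of dicts, best first, with "confidence" (0 to 1); they miss things now and then, are a little off and sometimes report something else, mostly with a low value. They report only what shows in the picture. A call takes as long as a camera call. They do not tell look-alikes from the thing itself.
- nets.search_frame(camera, name): "position" ([row, column] in pixels, amid what is visible of it).
- nets.cut_out(camera, name): "mask" (420x560 bool, what is visible of it) and "position" ([row, column] in pixels, amid what is visible of it).
- nets.spot_point(camera, name): "position" ([row, column] in pixels: a listed point, or the origin of a listed thing).
The state is a dict: "time": time; "joint_pos": joint angles; "joint_vel": joint speeds; "effort": joint torques, N m; "eef_pos": TCP position; "ee_rot": TCP orientation; "ft_force": force on the tool from outside, world axes, zero at the start; "torque": the same for the moment, N m; "finger_gap": finger opening in mm.
Only numpy, scipy, OpenCV 4.12 (cv2) and the standard library are available. Lean on these libraries where they do the work, as an engineer would, in place of code of your own. Each camera call takes 0.05 s, during which the arm holds its last target. There are 200 camera calls.

### The job

Lift the chrome slide holder up and off its drying hook under the lamp bar, and set it down gently, not dropped, so that it stands upright and flat on the floor of the glass slide tray on the track. Keep it upright all the way, let go of it, and leave the mailer box, the staining jar and the plate of slides where they are.

Things in the scene. Friction and masses are not known exactly. Their poses are not given: they have to be found in the camera images.
- stand: Drying stand, fixed. Origin on the bench below the holder's hanging place; x points away from the robot towards the stand's post, z up. Steel foot 150 x 120 x 8; square post 16 wide at x = +68, y = +45; short arms from it carry the hook and the lamp bar, which reach towards -x along y = 0. The space on the -x side is free.
- hook_tip (a point): Top of the hook's upturned tip (axes as the stand's), 143 above the bench, at the stand's x = -18. The brass hook is a level rod of 8 diameter along the stand's x, axis 125 above the bench; the tip's top is 14 above the top of the rod. To free the holder, raise it at least 14 (best 22 to 26), then draw it off towards -x.
- lamp_edge (a point): Middle of the lower front edge of the grey lamp bar that reaches out over the hook: 40 wide (y), underside 244 above the bench, front edge at the stand's x = -15. A gripper pointing straight down cannot get at the hanging holder; come in from the -x side with the tool tilted 30 to 50 degrees from vertical.
- holder_mid (a point): Centre of the chrome slide holder (180 g, with three frosted slides), half-way up its 98 height, 49 above its underside; x along its length, z up. Foot plate 88 (x) x 40 (y), end plates 22 high, slides up to 30 above the underside. It hangs with x nearly parallel to the stand's x, underside about 40 above the bench.
- holder_handle (a point): Grasp point in the middle of the holder's loop handle, 66 above its underside (axes as the holder's). Two upright flat bars, 40 wide outside along y, each 5 (y) x 10 (x), reach up to 18 above this point; an inverted V of 7 mm wire, top 32 above it, joins them and hangs on the hook. The loop is open from the V down to the slides. Grip across both bars, along y.
- tray_floor (a point): Centre of the inner floor (top face, 24 above the bench) of the glass slide tray: open box 124 (x) x 80 (y) outside, 116 x 72 inside, walls 22 above this floor. x along its long side, away from the robot, z up. The holder goes in with its length along x. The tray slides along the track (its y) with 3 N friction and stays where left; it may stand anywhere on it.
- track: Steel track plate, fixed to the bench, 130 (x) x 240 (y) x 6 with rails and end stops up to 20 high; origin under its centre, y along the sliding direction.
- mailer: Grey slide mailer box, 85 x 62 x 20, loose, lying on the bench; origin at the centre of its underside. Leave alone.
- jar: Blue plastic staining jar, 66 diameter, 87 high, loose, standing; origin at the centre of its underside. Leave alone.
- slide_plate: Flat blue plate 95 x 115 x 8 with three frosted slides on it, loose, lying on the bench; origin at the centre of its underside. Leave alone.
Things that resemble listed ones, but are neither listed nor needed, are in the scene too. Of the things shaped like the part that bears holder_mid, the bare steel one is meant.

How it is judged:
By the outcome, as a careful person would: the job done as asked, in the order asked, and still so for the second after the job is handed in, with the robot touching nothing.
It also fails if it takes over 40 s, if anything falls off the work surface, if the arm or the gripper's body presses on something with over 40 N, if the wrist force passes 120 N, or if a joint passes its speed limit or range.

## Working session

There is one attempt and no reset: what is moved stays moved. The work goes in short steps, Python scripts to look and compute and a tool call to move; the robot and the scene stay as the last step left them, time stands still between calls to the robot, and variables do not carry over. Pictures are saved under pics/ and viewed, about 8 in all and at most 12, crops included, and the job is handed in when it is done.

Besides the shell and the picture viewer there is one more tool, called after "Call:" by a JSON object that holds its "api" and its "payload". send_rows: Moves the arm, as the interface text tells. Its arguments: {"type":"object","properties":{"plan":{"type":"array"}},"required":["plan"]}

```bash
mkdir -p pics; ls; python3 - <<'E'
from rig import status, eyes, nets
import cv2, numpy as np
for c in ["scene","top"]:
    im=eyes.camera(c); cv2.imwrite(f"pics/{c}0.png",im[:,:,::-1])
    i=eyes.camera_info(c); print(c,np.round(i["intrinsics"],1).tolist(),np.round(i["world_from_camera"],3).tolist())
    for n in ["holder_mid","holder_handle","hook_tip","lamp_edge","tray_floor","stand","track","mailer","jar","slide_plate"]:
        print(n,[(np.round(d["position"]).tolist(),round(d["confidence"],2)) for d in nets.spot_point(c,n)][:4])
print(status.read_state())
E
```

```text
pics
scene [[437.9, 0.0, 278.2], [0.0, 437.9, 203.9], [0.0, 0.0, 1.0]] [[0.885, 0.384, -0.263, 902.949], [0.465, -0.718, 0.517, -577.214], [0.01, -0.58, -0.815, 970.195], [0.0, 0.0, 0.0, 1.0]]
holder_mid [([264.0, 212.0], 0.79), ([346.0, 261.0], 0.65)]
holder_handle [([258.0, 212.0], 0.9), ([342.0, 260.0], 0.55)]
hook_tip [([248.0, 202.0], 0.77)]
lamp_edge [([223.0, 195.0], 0.89)]
tray_floor [([166.0, 276.0], 0.57)]
stand [([284.0, 219.0], 0.88)]
track [([171.0, 276.0], 0.8)]
mailer [([194.0, 350.0], 0.82)]
jar [([236.0, 320.0], 0.78)]
slide_plate [([304.0, 292.0], 0.66)]
top [[510.2, 0.0, 272.8], [0.0, 510.2, 206.2], [0.0, 0.0, 1.0]] [[0.017, -0.976, 0.218, 367.953], [-1.0, -0.017, 0.001, -44.126], [0.002, -0.218, -0.976, 1308.467], [0.0, 0.0, 0.0, 1.0]]
holder_mid [([172.0, 387.0], 0.74), ([238.0, 352.0], 0.62)]
holder_handle [([234.0, 356.0], 0.72), ([170.0, 385.0], 0.58)]
hook_tip [([245.0, 357.0], 0.95)]
lamp_edge [([238.0, 362.0], 0.78)]
tray_floor [([258.0, 201.0], 0.91)]
stand []
track [([255.0, 200.0], 0.96)]
mailer []
jar [([177.0, 259.0], 0.59)]
slide_plate [([176.0, 332.0], 0.86)]
{'time': 1.1, 'joint_pos': array([ 1.03178963e+00,  3.26206477e-01, -1.92598874e-01,  1.05202779e+00,
        5.14094532e-05,  1.43658683e+00]), 'joint_vel': array([-0.00058604,  0.00080276,  0.00048754,  0.00107063, -0.00099457,
       -0.00114814]), 'effort': array([-4.01114721e-04, -4.43345082e+01,  2.62756634e+01,  1.13815866e-03,
       -2.23544716e-04, -5.26606044e-06]), 'eef_pos': array([216.59148578, 505.56541316, 231.27773405]), 'ee_rot': array([-6.31509329e-01, -3.07740460e+00,  2.79036574e-05]), 'ft_force': array([-0.25860797, -0.07174345,  0.07275121]), 'torque': array([ 0.02867093, -0.04399523,  0.0368875 ]), 'finger_gap': 85.28016206548811}
```

```bash
python3 - <<'E'
import cv2
a=cv2.imread("pics/scene0.png"); cv2.imwrite("pics/s1.png",cv2.resize(a[120:390,130:410],None,fx=2.2,fy=2.2,interpolation=cv2.INTER_CUBIC))
a=cv2.imread("pics/top0.png"); cv2.imwrite("pics/t1.png",cv2.resize(a[110:370,130:450],None,fx=2.3,fy=2.3,interpolation=cv2.INTER_CUBIC))
E
```

```text
(no output)
```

View pics/s1.png

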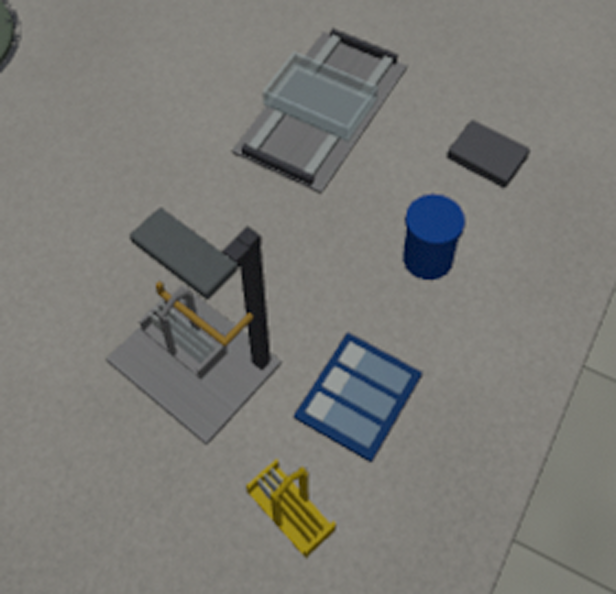

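View pics/t1.png

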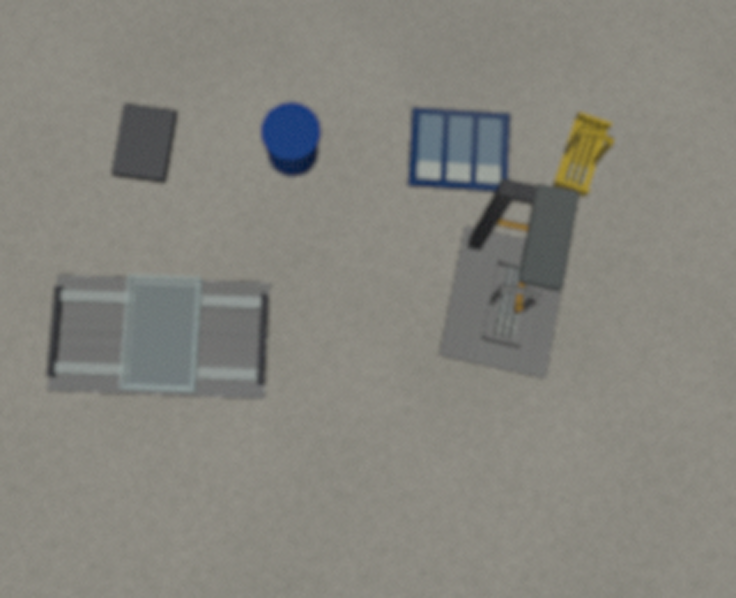

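Steel holder: scene (258,212)/top (234,356), hanging on the brass hook under the lamp. The look-alike is yellow, at scene (346,261)/top (172,387), standing on the bench. The tray is at top (258,201), about mid-track, and the jar and plate lie behind.

```bash
cat > h.py <<'E'
import numpy as np
from rig import eyes
def ray(c,rc):
    i=eyes.camera_info(c);K=np.array(i["intrinsics"]);T=np.array(i["world_from_camera"])
    d=T[:3,:3]@np.linalg.inv(K)@[rc[1],rc[0],1]; return T[:3,3],d/np.linalg.norm(d)
def atz(c,rc,z):
    o,d=ray(c,rc); return np.round(o+d*(z-o[2])/d[2],1)
def tri(rays):
    A=sum(np.eye(3)-np.outer(d,d) for o,d in rays);b=sum((np.eye(3)-np.outer(d,d))@o for o,d in rays)
    p=np.linalg.solve(A,b);return np.round(p,1),np.round([np.linalg.norm((np.eye(3)-np.outer(d,d))@(p-o)) for o,d in rays],1)
E
python3 - <<'E'
from h import *
for n,s,t,z in [("handle",(258,212),(234,356),106),("mid",(264,212),(238,352),89),("hook",(248,202),(245,357),143),("lamp",(223,195),(238,362),244),("tray",(166,276),(258,201),24),("track",(171,276),(255,200),0),("jar",(236,320),(177,259),0),("plate",(304,292),(176,332),0)]:
    print(n,tri([ray("scene",s),ray("top",t)]),atz("scene",s,z),atz("top",t,z))
T=lambda x,y,z:atz("top",(110+y/2.3,130+x/2.3),z)
S=lambda x,y,z:atz("scene",(120+y/2.2,130+x/2.2),z)
print("foot",[T(*p,8) for p in [(440,353),(545,377),(465,228)]],"scene",[S(*p,8) for p in [(107,358),(207,440),(280,362)]])
print("lampfront",T(522,278,252),T(562,289,252),"back",T(540,185,252),T(577,190,252))
print("tray rim",[T(*p,46) for p in [(120,388),(195,390),(126,278),(200,279)]])
print("track",[T(*p,6) for p in [(48,391),(264,398),(270,281),(60,274)]])
print("holder ends foot",[T(*p,62) for p in [(484,341),(519,347),(499,262)]])
E
```

```text
handle (array([ 569.5, -237.7,  125.4]), array([1.7, 1.7])) [ 563.  -228.7  106. ] [ 571.6 -242.   106. ]
mid (array([ 564.6, -234.8,   89.3]), array([0.1, 0.1])) [ 564.6 -234.6   89. ] [ 564.5 -235.    89. ]
hook (array([ 542.4, -235.4,  142.2]), array([3.6, 3.6])) [ 545.3 -233.2  143. ] [ 539.7 -237.8  143. ]
lamp (array([ 541.7, -232.2,  237.7]), array([1.1, 1.1])) [ 545.6 -234.4  244. ] [ 539.9 -231.8  244. ]
tray (array([522.8, 141.6,  12.5]), array([5.3, 5.3])) [531.  136.9  24. ] [517.4 136.5  24. ]
track (array([528.3, 143.4,  -6.3]), array([0.5, 0.5])) [530.3 138.4   0. ] [527.9 142.9   0. ]
jar (array([735.2,  -5.1,   9.1]), array([1.2, 1.2])) [ 7.327e+02 -6.000e-01  0.000e+00] [738.7  -4.1   0. ]
plate (array([ 749.2, -198.3,   -9.6]), array([2., 2.])) [ 752.2 -200.6    0. ] [ 744.9 -198.4    0. ]
foot [array([ 510.6, -168.3,    8. ]), array([ 486.1, -284.1,    8. ]), array([ 652.8, -197.2,    8. ])] scene [array([ 490.4, -282.6,    8. ]), array([ 634.6, -310.1,    8. ]), array([ 658.3, -198.8,    8. ])]
lampfront [ 553.6 -220.1  252. ] [ 544.  -256.4  252. ] back [ 641.5 -238.5  252. ] [ 637.3 -272.8  252. ]
tray rim [array([463.1, 177.2,  46. ]), array([462.4,  97.1,  46. ]), array([582.2, 177.3,  46. ]), array([582.5,  96.7,  46. ])]
track [array([461.5, 263.3,   6. ]), array([457.9,  25.3,   6. ]), array([588.4,  22.3,   6. ]), array([592.3, 258.8,   6. ])]
holder ends foot [array([ 518.2, -210.1,   62. ]), array([ 512.5, -247.2,   62. ]), array([ 604. , -227.3,   62. ])]
```

Call:
{"api": "send_rows", "payload": {"plan": [{"dz": -5, "roll": -0.135}, {"dz": -5, "roll": -0.135}, {"dz": -5, "roll": -0.135}, {"dx": -3.5, "dy": -5}, {"dx": -3.5, "dy": -5}, {"dx": -3.5, "dy": -5}, {"dx": -3.5, "dy": -5}, {"dx": -3.5, "dy": -5}, {"dx": -3.5, "dy": -5}, {"dx": -3.5, "dy": -5}, {"dx": -3.5, "dy": -5}, {"dy": -3}]}}

```text
validation failed for argument at $.pl...
```

Call:
{"api": "send_rows", "payload": {"plan": [{"fingers": 8.5, "dx": 0, "dy": 0, "dz": -5, "roll": -0.135}, {"fingers": 8.5, "dx": 0, "dy": 0, "dz": -5, "roll": -0.135}, {"fingers": 8.5, "dx": 0, "dy": 0, "dz": -5, "roll": -0.135}]}}

```text
time: 1.48
eef_pos: [215.4, 503.4, 380.5]
ee_rot: [0.02, -3.136, 0.014]
ft_force: [0.7, 0.9, 0.9]
finger_gap: 84.8
```

Call:
{"api": "send_rows", "payload": {"plan": [{"fingers": 8.5, "dx": -3.5, "dy": -5, "dz": 0, "roll": 0}, {"fingers": 8.5, "dx": -3.5, "dy": -5, "dz": 0, "roll": 0}, {"fingers": 8.5, "dx": -3.5, "dy": -5, "dz": 0, "roll": 0}, {"fingers": 8.5, "dx": -3.5, "dy": -5, "dz": 0, "roll": 0}, {"fingers": 8.5, "dx": -3.5, "dy": -5, "dz": 0, "roll": 0}, {"fingers": 8.5, "dx": -3.5, "dy": -5, "dz": 0, "roll": 0}, {"fingers": 8.5, "dx": -3.5, "dy": -5, "dz": 0, "roll": 0}, {"fingers": 8.5, "dx": -3.5, "dy": -5, "dz": 0, "roll": 0}, {"fingers": 8.5, "dx": -6, "dy": -1, "dz": 0, "roll": 0}, {"fingers": 8.5, "dx": -6, "dy": 0, "dz": 0, "roll": 0}, {"fingers": 8.5, "dx": -6, "dy": 0, "dz": 0, "roll": 0}, {"fingers": 8.5, "dx": -6, "dy": 0, "dz": 0, "roll": 0}]}}

```text
time: 2.98
eef_pos: [736.6, 92.4, 393.4]
ee_rot: [-0.025, 3.132, 0.003]
ft_force: [1.3, 0.2, 0.8]
finger_gap: 85.0
```

```bash
python3 -c "
from rig import status;import numpy as np;np.set_printoptions(suppress=True,precision=3);print(status.read_state()['joint_pos'])"
```

```text
[0.025 0.764 0.947 1.744 0.002 0.009]
```

Call:
{"api": "send_rows", "payload": {"plan": [{"fingers": 8.5, "dx": -6, "dy": 0, "dz": 0, "roll": 0}, {"fingers": 8.5, "dx": -6, "dy": 0, "dz": 0, "roll": 0}, {"fingers": 8.5, "dx": -6, "dy": 0, "dz": 0, "roll": 0}, {"fingers": 8.5, "dx": -6, "dy": 0, "dz": 0, "roll": 0}]}}

```text
time: 3.48
eef_pos: [703.5, 68.8, 392.8]
ee_rot: [0.024, -2.991, -0.042]
ft_force: [0.2, 0.4, 0.1]
finger_gap: 84.8
```

```bash
python3 -c "
from rig import status;import numpy as np;np.set_printoptions(suppress=True,precision=3);print(status.read_state()['joint_pos'])"
```

```text
[-0.017  0.963  1.346  2.104  0.024 -0.035]
```

Call:
{"api": "send_rows", "payload": {"plan": [{"fingers": 8.5, "dx": 6, "dy": 0, "dz": 0, "roll": 0}, {"fingers": 8.5, "dx": 6, "dy": 0, "dz": -1, "roll": 0}, {"fingers": 8.5, "dx": 6, "dy": 0, "dz": -1, "roll": 0}, {"fingers": 8.5, "dx": 0, "dy": 0, "dz": -6, "roll": 0}, {"fingers": 8.5, "dx": 0, "dy": 0, "dz": -6, "roll": 0}, {"fingers": 8.5, "dx": 0, "dy": 0, "dz": -6, "roll": 0}]}}

```text
time: 4.22
eef_pos: [551.4, 58.3, 525.8]
ee_rot: [0.02, -2.963, -0.048]
ft_force: [-0.1, -0.1, 0.9]
finger_gap: 85.2
```

```bash
python3 -c "
from rig import status;import numpy as np;np.set_printoptions(suppress=True,precision=3);print(status.read_state()['joint_pos'])"
```

```text
[-0.041  0.562  0.915  2.102  0.024 -0.057]
```

Call:
{"api": "send_rows", "payload": {"plan": [{"fingers": 8.5, "dx": 0, "dy": 0, "dz": -6, "roll": 0}, {"fingers": 8.5, "dx": 0, "dy": 0, "dz": -6, "roll": 0}, {"fingers": 8.5, "dx": 0, "dy": 0, "dz": -6, "roll": 0}]}}

```text
time: 4.6
eef_pos: [517.0, 49.5, 594.3]
ee_rot: [0.019, -3.088, -0.05]
ft_force: [0.4, -0.1, -0.2]
finger_gap: 85.0
```

```bash
python3 -c "
from rig import status;import numpy as np;np.set_printoptions(suppress=True,precision=3);print(status.read_state()['joint_pos'])"
```

```text
[-0.064  0.431  0.909  2.104  0.029 -0.077]
```

Call:
{"api": "send_rows", "payload": {"plan": [{"fingers": 8.5, "dx": 0, "dy": 0, "dz": -6, "roll": 0}, {"fingers": 8.5, "dx": 0, "dy": 0, "dz": -6, "roll": 0}, {"fingers": 8.5, "dx": 0, "dy": 0, "dz": -6, "roll": 0}, {"fingers": 8.5, "dx": 0, "dy": 0, "dz": -6, "roll": 0}, {"fingers": 8.5, "dx": 0, "dy": 0, "dz": -6, "roll": 0}, {"fingers": 8.5, "dx": 0, "dy": 0, "dz": -6, "roll": 0}]}}

```text
time: 5.35
eef_pos: [424.6, 38.8, 714.9]
ee_rot: [-0.013, 2.939, 0.031]
ft_force: [0.3, -0.5, 0.2]
finger_gap: 84.8
```

```bash
python3 -c "
from rig import status;import numpy as np;np.set_printoptions(suppress=True,precision=3);print(status.read_state()['joint_pos'])"
```

```text
[-0.115  0.165  0.898  2.104  0.045 -0.119]
```

Call:
{"api": "send_rows", "payload": {"plan": [{"fingers": 8.5, "dx": -3, "dy": 0, "dz": -5, "roll": 0}, {"fingers": 8.5, "dx": -3, "dy": 0, "dz": -5, "roll": 0}, {"fingers": 8.5, "dx": -3, "dy": 0, "dz": -5, "roll": 0}, {"fingers": 8.5, "dx": -3, "dy": 0, "dz": -5, "roll": 0}, {"fingers": 8.5, "dx": -3, "dy": 0, "dz": -5, "roll": 0}, {"fingers": 8.5, "dx": -3, "dy": 0, "dz": -5, "roll": 0}]}}

```text
time: 6.1
eef_pos: [449.4, 38.3, 804.4]
ee_rot: [-0.009, 2.672, 0.007]
ft_force: [0.3, 0.2, 0.2]
finger_gap: 84.9
```

```bash
python3 -c "
from rig import status;import numpy as np;np.set_printoptions(suppress=True,precision=3);print(status.read_state()['joint_pos'])"
```

```text
[-0.12   0.187  1.187  2.104  0.06  -0.112]
```

Call:
{"api": "send_rows", "payload": {"plan": [{"fingers": 8.5, "dx": -3, "dy": 0, "dz": -5, "roll": 0}, {"fingers": 8.5, "dx": -3, "dy": 0, "dz": -5, "roll": 0}, {"fingers": 8.5, "dx": -2, "dy": 0, "dz": -5.5, "roll": 0}, {"fingers": 8.5, "dx": -1, "dy": 0, "dz": -6, "roll": 0}, {"fingers": 8.5, "dx": -1, "dy": 0, "dz": -6, "roll": 0}, {"fingers": 8.5, "dx": -1, "dy": 0, "dz": -6, "roll": 0}, {"fingers": 8.5, "dx": -1, "dy": 0, "dz": -6, "roll": 0}]}}

```text
time: 6.98
eef_pos: [303.9, 54.2, 909.6]
ee_rot: [0.003, 2.388, -0.029]
ft_force: [0.4, 0.1, 0.6]
finger_gap: 84.9
```

```bash
python3 -c "
from rig import status;import numpy as np;np.set_printoptions(suppress=True,precision=3);s=status.read_state();print(s['joint_pos'])
from scipy.spatial.transform import Rotation as R;print(R.from_rotvec(s['ee_rot']).as_matrix())"
```

```text
[-0.139 -0.077  1.207  2.104  0.073 -0.108]
[[-0.729  0.011  0.684]
 [-0.006  1.    -0.022]
 [-0.684 -0.02  -0.729]]
```

```bash
cat >> h.py <<'E'
from rig import status
from scipy.spatial.transform import Rotation as Ro
def go(target):
    s=status.read_state();M=Ro.from_rotvec(s['ee_rot']).as_matrix();d=M.T@(np.array(target,float)-s['eef_pos'])/10
    print('pos',np.round(s['eef_pos'],1),'z',M[:,2].round(3),'y',M[:,1].round(3),'tool cm',d.round(2),'rows@6',round(np.linalg.norm(d)/6,1),'j',s['joint_pos'].round(3))
E
python3 -c "
from h import *;go((472,-234,201))"
```

```text
pos [303.9  54.2 909.6] z [ 0.684 -0.022 -0.729] y [ 0.011  1.    -0.02 ] tool cm [ 36.42 -27.2   63.79] rows@6 13.1 j [-0.139 -0.077  1.207  2.104  0.073 -0.108]
```

Call:
{"api": "send_rows", "payload": {"plan": [{"fingers": 8.5, "dx": 2.6, "dy": -1.95, "dz": 4.55, "roll": 0}, {"fingers": 8.5, "dx": 2.6, "dy": -1.95, "dz": 4.55, "roll": 0}, {"fingers": 8.5, "dx": 2.6, "dy": -1.95, "dz": 4.55, "roll": 0}, {"fingers": 8.5, "dx": 2.6, "dy": -1.95, "dz": 4.55, "roll": 0}, {"fingers": 8.5, "dx": 2.6, "dy": -1.95, "dz": 4.55, "roll": 0}, {"fingers": 8.5, "dx": 2.6, "dy": -1.95, "dz": 4.55, "roll": 0}, {"fingers": 8.5, "dx": 2.6, "dy": -1.95, "dz": 4.55, "roll": 0}, {"fingers": 8.5, "dx": 2.6, "dy": -1.95, "dz": 4.55, "roll": 0}]}}

```text
time: 7.98
eef_pos: [392.3, -96.9, 550.4]
ee_rot: [-0.013, 2.35, -0.051]
ft_force: [0.7, -0.1, 0.3]
finger_gap: 85.1
```

```bash
python3 -c "
from h import *;go((472,-234,201))"
```

```text
pos [392.3 -96.9 550.4] z [ 0.711 -0.033 -0.702] y [ 0.006  0.999 -0.041] tool cm [ 19.56 -12.22  30.66] rows@6 6.4 j [-0.841 -0.558 -0.428  1.083  0.532 -0.678]
```

Call:
{"api": "send_rows", "payload": {"plan": [{"fingers": 8.5, "dx": 2.8, "dy": -1.75, "dz": 4.35, "roll": 0.03}, {"fingers": 8.5, "dx": 2.8, "dy": -1.75, "dz": 4.35, "roll": 0.03}, {"fingers": 8.5, "dx": 2.8, "dy": -1.75, "dz": 4.35, "roll": 0}, {"fingers": 8.5, "dx": 2.8, "dy": -1.75, "dz": 4.35, "roll": 0}, {"fingers": 8.5, "dx": 2.8, "dy": -1.75, "dz": 4.35, "roll": 0}, {"fingers": 8.5, "dx": 2.8, "dy": -1.75, "dz": 4.35, "roll": 0}, {"fingers": 8.5, "dx": 2, "dy": -1.2, "dz": 3, "roll": 0}, {"fingers": 8.5, "dx": 0, "dy": 0, "dz": 0, "roll": 0}]}}

```text
time: 8.98
eef_pos: [461.7, -223.1, 207.7]
ee_rot: [0.059, 2.34, -0.037]
ft_force: [-0.0, 0.5, -0.3]
finger_gap: 85.0
```

```bash
python3 -c "
from h import *;go((472,-234,201))
from rig import nets
import cv2
i=eyes.camera_info('wrist');print({k:np.round(v,3).tolist() if not isinstance(v,str) else v for k,v in i.items()})
cv2.imwrite('pics/w1.png',eyes.camera('wrist')[:,:,::-1])
for n in ['holder_mid','holder_handle','hook_tip','lamp_edge']:
    print(n,[(np.round(d['position'],1).tolist(),round(d['confidence'],2)) for d in nets.spot_point('wrist',n)][:4])
"
```

```text
pos [ 461.7 -223.1  207.7] z [ 0.717 -0.045 -0.696] y [ 0.054  0.998 -0.009] tool cm [-0.27 -1.03  1.25] rows@6 0.3 j [-0.94  -0.047 -1.053 -0.018  0.585 -0.709]
{'intrinsics': [[325.192, 0.0, 281.693], [0.0, 325.192, 207.343], [0.0, 0.0, 1.0]], 'hand_eye': [[0.0, -0.947, -0.323, 83.263], [1.0, 0.0, 0.0, 0.157], [-0.0, -0.323, 0.947, -143.262], [0.0, 0.0, 0.0, 1.0]]}
holder_mid [([217.2, 224.0], 0.95), ([170.7, 270.9], 0.92)]
holder_handle [([225.1, 218.5], 0.82)]
hook_tip [([221.0, 274.0], 0.89)]
lamp_edge [([347.3, 270.9], 0.61)]
```

View pics/w1.png

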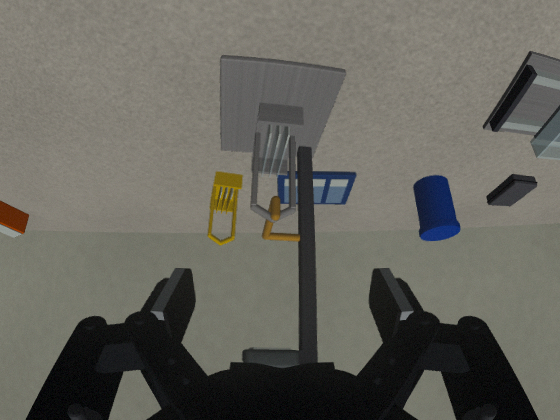

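```bash
cat >> h.py <<'E'
def wray(rc):
    i=eyes.camera_info('wrist');K=np.array(i['intrinsics']);H=np.array(i['hand_eye']);s=status.read_state()
    u=np.array([rc[1]-K[0,2],rc[0]-K[1,2]]);r=np.linalg.norm(u);t=r/K[0,0]
    d=np.r_[u/r*np.sin(t),np.cos(t)];M=Ro.from_rotvec(s['ee_rot']).as_matrix()
    return s['eef_pos']+M@H[:3,3],M@H[:3,:3]@d
E
python3 -c "
from h import *
for n,w,z in [('mid',(170.7,270.9),89),('barL',(185,254.5),106),('barR',(185,292.5),106),('hook',(221,274),143),('lamp',(347.3,270.9),244)]:
    o,d=wray(w);print(n,np.round(o+d*(z-o[2])/d[2],1),[np.round(o+d*(x-o[0])/d[0],1).tolist() for x in (555,562)])
print(tri([wray((170.7,270.9)),ray('scene',(264,212)),ray('top',(238,352))]))
print(tri([wray((221,274)),ray('scene',(248,202)),ray('top',(245,357))]))
print(tri([wray((347.3,270.9)),ray('scene',(223,195)),ray('top',(238,362))]))
"
```

```text
mid [ 567.6 -242.1   89. ] [[555.0, -240.8, 96.7], [562.0, -241.5, 92.4]]
barL [ 564.7 -256.6  106. ] [[555.0, -255.1, 111.4], [562.0, -256.2, 107.5]]
barR [ 565.6 -221.4  106. ] [[555.0, -221.1, 111.9], [562.0, -221.3, 108.0]]
hook [ 562.9 -237.3  143. ] [[555.0, -236.7, 146.3], [562.0, -237.3, 143.4]]
lamp [2013.4 -361.3  244. ] [[555.0, -236.7, 250.2], [562.0, -237.3, 250.1]]
(array([ 564.7, -237.4,   90.9]), array([4.4, 2. , 2.7]))
(array([ 543.5, -235.9,  148.9]), array([2. , 4.1, 4.7]))
(array([ 542.8, -234. ,  247.2]), array([3.5, 4. , 4.2]))
```

```bash
python3 -c "
from h import *;go((579,-240,92))"
```

```text
pos [ 463.3 -224.5  212.3] z [ 0.721 -0.049 -0.692] y [ 0.053  0.998 -0.016] tool cm [ 0.65 -0.75 16.73] rows@6 2.8 j [-0.939 -0.054 -1.049 -0.017  0.585 -0.709]
```

Call:
{"api": "send_rows", "payload": {"plan": [{"fingers": 8.5, "dx": 0.4, "dy": -0.7, "dz": 3, "roll": 0.02}, {"fingers": 8.5, "dx": 0.25, "dy": -0.2, "dz": 3.5, "roll": 0}, {"fingers": 8.5, "dx": 0, "dy": 0, "dz": 3.5, "roll": 0}, {"fingers": 8.5, "dx": 0, "dy": 0, "dz": 2, "roll": 0}, {"fingers": 8.5, "dx": 0, "dy": 0, "dz": 0, "roll": 0}]}}

```text
time: 9.85
eef_pos: [552.2, -243.9, 135.4]
ee_rot: [0.069, 2.318, -0.052]
ft_force: [0.3, 1.1, 0.2]
finger_gap: 85.1
```

```bash
python3 -c "
from h import *;go((579,-240,92))
from rig import nets
import cv2
cv2.imwrite('pics/w2.png',eyes.camera('wrist')[:,:,::-1])
"
```

```text
pos [ 552.2 -243.9  135.4] z [ 0.731 -0.06  -0.68 ] y [ 0.067  0.998 -0.016] tool cm [1.38 0.64 4.88] rows@6 0.9 j [-0.785  0.281 -1.014 -0.412  0.494 -0.545]
```

View pics/w2.png

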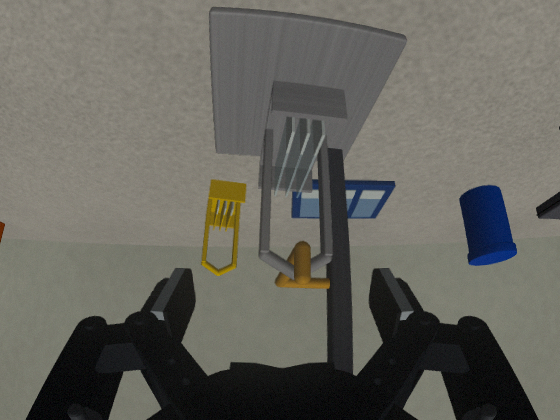

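```bash
python3 -c "
from h import *
for rc in [(252,265),(258,328),(210,265.5),(210,324)]:
    o,d=wray(rc);print([np.round(o+d*(x-o[0])/d[0],1).tolist() for x in (560,566)])
go((579,-238,92))"
```

```text
[[560.0, -253.7, 123.1], [566.0, -254.5, 121.4]]
[[560.0, -219.7, 126.7], [566.0, -219.2, 125.1]]
[[560.0, -254.3, 98.1], [566.0, -255.1, 95.5]]
[[560.0, -221.0, 98.6], [566.0, -220.6, 96.0]]
pos [ 551.9 -244.1  135.9] z [ 0.731 -0.06  -0.679] y [ 0.067  0.998 -0.016] tool cm [1.4  0.86 4.93] rows@6 0.9 j [-0.785  0.279 -1.014 -0.412  0.494 -0.545]
```

Call:
{"api": "send_rows", "payload": {"plan": [{"fingers": 8.5, "dx": 1.2, "dy": 0.9, "dz": 0, "roll": 0.02}, {"fingers": 8.5, "dx": 0.1, "dy": 0, "dz": 2.5, "roll": 0}, {"fingers": 8.5, "dx": 0, "dy": 0, "dz": 2.3, "roll": 0}, {"fingers": 8.5, "dx": 0, "dy": 0, "dz": 0, "roll": 0}]}}

```text
time: 10.4
eef_pos: [579.7, -239.7, 100.7]
ee_rot: [0.092, 2.308, -0.051]
ft_force: [-0.8, 0.2, 0.1]
finger_gap: 85.0
```

```bash
python3 -c "
from h import *;go((579,-238,92))"
```

```text
pos [ 579.7 -239.7  100.7] z [ 0.736 -0.066 -0.674] y [ 0.083  0.997 -0.007] tool cm [0.7  0.17 0.52] rows@6 0.1 j [-0.729  0.403 -1.008 -0.562  0.457 -0.475]
```

Call:
{"api": "send_rows", "payload": {"plan": [{"fingers": 8.5, "dx": 0.7, "dy": 0.2, "dz": 0.4, "roll": 0}, {"fingers": 3.0, "dx": 0, "dy": 0, "dz": 0, "roll": 0}, {"fingers": 3.0, "dx": 0, "dy": 0, "dz": 0, "roll": 0}, {"fingers": 3.0, "dx": 0, "dy": 0, "dz": 0, "roll": 0}, {"fingers": 3.0, "dx": 0, "dy": 0, "dz": 0, "roll": 0}]}}

```text
time: 11.02
eef_pos: [577.0, -238.6, 95.7]
ee_rot: [0.093, 2.306, -0.054]
ft_force: [0.5, -0.6, -2.5]
finger_gap: 39.0
```

```bash
python3 -c "
from h import *;go((579,-238,92))
import cv2
cv2.imwrite('pics/w3.png',eyes.camera('wrist')[:,:,::-1])
"
```

```text
pos [ 577.  -238.6   95.7] z [ 0.738 -0.069 -0.672] y [ 0.085  0.996 -0.01 ] tool cm [0.14 0.08 0.39] rows@6 0.1 j [-0.731  0.416 -1.021 -0.591  0.457 -0.475]
```

View pics/w3.png

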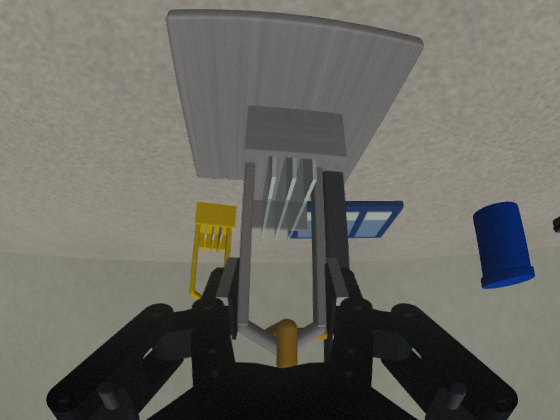

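Call:
{"api": "send_rows", "payload": {"plan": [{"fingers": 3.0, "dx": -0.48, "dy": 0, "dz": -0.44, "roll": 0}, {"fingers": 3.0, "dx": -0.48, "dy": 0, "dz": -0.44, "roll": 0}, {"fingers": 3.0, "dx": -0.48, "dy": 0, "dz": -0.44, "roll": 0}, {"fingers": 3.0, "dx": -0.48, "dy": 0, "dz": -0.44, "roll": 0}, {"fingers": 3.0, "dx": 0, "dy": 0, "dz": 0, "roll": 0}]}}

```text
time: 11.7
eef_pos: [576.2, -237.5, 122.9]
ee_rot: [0.093, 2.308, -0.053]
ft_force: [-0.6, 0.1, -2.6]
finger_gap: 38.9
```

```bash
python3 -c "
from h import *;go((577,-238.6,120))"
```

```text
pos [ 576.2 -237.5  122.9] z [ 0.736 -0.068 -0.673] y [ 0.084  0.996 -0.008] tool cm [ 0.15 -0.1   0.26] rows@6 0.1 j [-0.73   0.339 -1.003 -0.494  0.456 -0.474]
```

```bash
python3 -c "
from h import *;go((468,-216,121))"
```

```text
pos [ 576.2 -237.5  122.9] z [ 0.736 -0.068 -0.673] y [ 0.084  0.996 -0.008] tool cm [ 7.51  1.23 -7.99] rows@6 1.8 j [-0.73   0.339 -1.003 -0.494  0.456 -0.474]
```

Call:
{"api": "send_rows", "payload": {"plan": [{"fingers": 3.0, "dx": 0.95, "dy": 0.15, "dz": -0.9, "roll": 0}, {"fingers": 3.0, "dx": 1.25, "dy": 0.2, "dz": -1.3, "roll": 0}, {"fingers": 3.0, "dx": 1.25, "dy": 0.2, "dz": -1.35, "roll": 0}, {"fingers": 3.0, "dx": 1.25, "dy": 0.2, "dz": -1.35, "roll": 0}, {"fingers": 3.0, "dx": 1.25, "dy": 0.2, "dz": -1.35, "roll": 0}, {"fingers": 3.0, "dx": 1.25, "dy": 0.2, "dz": -1.35, "roll": 0}, {"fingers": 3.0, "dx": 0, "dy": 0, "dz": 0, "roll": 0}]}}

```text
time: 12.58
eef_pos: [464.4, -213.1, 117.8]
ee_rot: [0.097, 2.313, -0.049]
ft_force: [0.6, -1.2, -1.3]
finger_gap: 39.1
```

```bash
python3 -c "
from h import *;go((420,-40,170))
import cv2
cv2.imwrite('pics/s2.png',cv2.resize(np.ascontiguousarray(eyes.camera('scene')[120:390,130:410,::-1]),None,fx=2.2,fy=2.2))
"
```

```text
pos [ 464.4 -213.1  117.8] z [ 0.733 -0.066 -0.677] y [ 0.086  0.996 -0.005] tool cm [ 0.1  16.84 -7.94] rows@6 3.1 j [-0.914  0.219 -1.227 -0.512  0.57  -0.637]
```

View pics/s2.png

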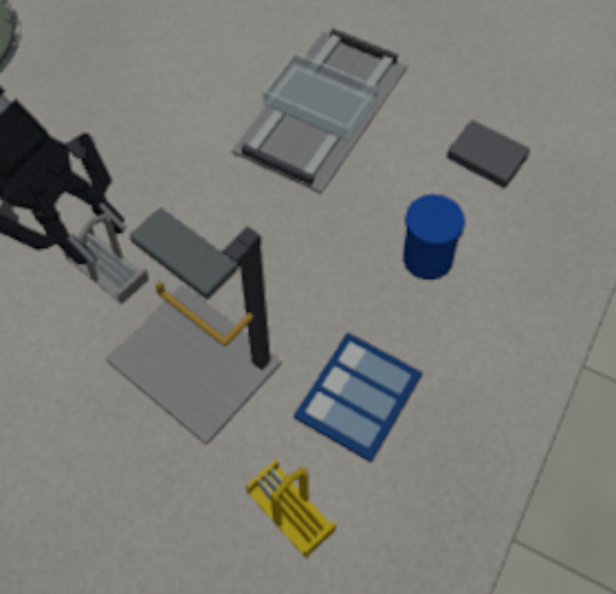

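```bash
python3 -c "
from h import *;go((464,-150,170));go((537,137,170))"
```

```text
pos [ 465.3 -213.8  118.3] z [ 0.734 -0.067 -0.676] y [ 0.085  0.996 -0.006] tool cm [-3.39  6.31 -4.02] rows@6 1.4 j [-0.913  0.219 -1.226 -0.513  0.57  -0.637]
pos [ 465.3 -213.8  118.3] z [ 0.734 -0.067 -0.676] y [ 0.085  0.996 -0.006] tool cm [-6.77 35.53 -0.58] rows@6 6.0 j [-0.913  0.219 -1.226 -0.513  0.57  -0.637]
```

Call:
{"api": "send_rows", "payload": {"plan": [{"fingers": 3.0, "dx": -1.7, "dy": 2, "dz": -2, "roll": 0}, {"fingers": 3.0, "dx": -1.7, "dy": 3, "dz": -2, "roll": 0}, {"fingers": 3.0, "dx": -0.45, "dy": 4, "dz": 0.45, "roll": 0}, {"fingers": 3.0, "dx": -0.45, "dy": 4, "dz": 0.45, "roll": 0}, {"fingers": 3.0, "dx": -0.45, "dy": 4, "dz": 0.45, "roll": 0}, {"fingers": 3.0, "dx": -0.45, "dy": 4, "dz": 0.45, "roll": 0}, {"fingers": 3.0, "dx": -0.45, "dy": 4, "dz": 0.45, "roll": 0}, {"fingers": 3.0, "dx": -0.45, "dy": 4, "dz": 0.45, "roll": 0}, {"fingers": 3.0, "dx": -0.45, "dy": 4, "dz": 0.45, "roll": 0}, {"fingers": 3.0, "dx": 0, "dy": 2, "dz": 0, "roll": 0}, {"fingers": 3.0, "dx": 0, "dy": 0, "dz": 0, "roll": 0}]}}

```text
time: 14.0
eef_pos: [544.0, 145.3, 178.3]
ee_rot: [0.091, 2.295, -0.043]
ft_force: [-1.3, 0.3, -2.2]
finger_gap: 38.9
```

```bash
python3 -c "
from h import *;go((537,137,170))"
```

```text
pos [544.  145.3 178.3] z [ 0.745 -0.061 -0.664] y [ 0.08   0.997 -0.002] tool cm [ 1.04 -0.88  0.09] rows@6 0.2 j [ 0.269  0.127 -1.103 -0.473 -0.259  0.235]
```

```bash
python3 -c "
from h import *;go((537,137,128))"
```

```text
pos [544.  145.3 178.3] z [ 0.745 -0.061 -0.664] y [ 0.08   0.997 -0.002] tool cm [ 4.18 -0.87  2.87] rows@6 0.9 j [ 0.269  0.127 -1.103 -0.473 -0.259  0.235]
```

Call:
{"api": "send_rows", "payload": {"plan": [{"fingers": 3.0, "dx": 2.0, "dy": -0.4, "dz": 1.4, "roll": 0}, {"fingers": 3.0, "dx": 2.0, "dy": -0.4, "dz": 1.4, "roll": 0}, {"fingers": 3.0, "dx": 0, "dy": 0, "dz": 0, "roll": 0}]}}

```text
time: 14.38
eef_pos: [538.7, 137.6, 129.9]
ee_rot: [0.091, 2.293, -0.041]
ft_force: [0.1, 0.3, -1.5]
finger_gap: 39.0
```

```bash
python3 -c "
from h import *;go((537,137,128))
import cv2
t=eyes.camera('top');s=eyes.camera('scene')
a=cv2.resize(np.ascontiguousarray(t[205:305,140:270,::-1]),None,fx=6,fy=6,interpolation=cv2.INTER_CUBIC)
cv2.imwrite('pics/t2.png',a[:600])
b=cv2.resize(np.ascontiguousarray(s[120:220,210:340,::-1]),None,fx=6,fy=6,interpolation=cv2.INTER_CUBIC)
cv2.imwrite('pics/s3.png',b)
"
```

```text
pos [538.7 137.6 129.9] z [ 0.747 -0.059 -0.662] y [ 0.079  0.997 -0.   ] tool cm [ 0.25 -0.07 -0.  ] rows@6 0.0 j [ 0.25   0.27  -1.18  -0.699 -0.245  0.222]
```

View pics/t2.png

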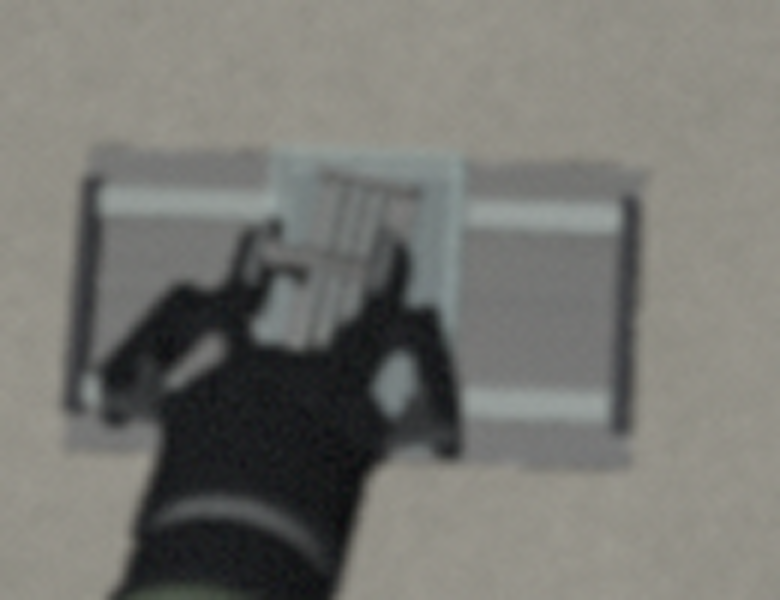

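View pics/s3.png

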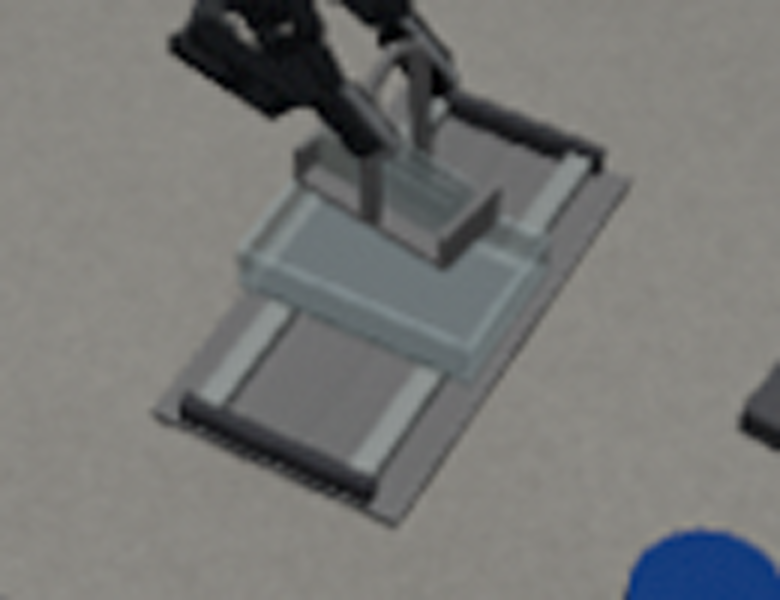

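```bash
python3 -c "
from h import *
T=lambda x,y,z:atz('top',(205+y/6,140+x/6),z)
S=lambda x,y,z:atz('scene',(120+y/6,210+x/6),z)
print('endplate top',T(320,174,96),T(420,188,96),S(440,245,96),S(497,192,96))
print('endplate bottom scene',S(442,265,74),'near',S(297,150,96))
print('rim top',T(270,152,46),T(465,157,46),T(458,300,46),'scene',S(240,255,46),S(470,350,46),S(548,238,46),S(300,185,46))
print('track',T(625,465,6),T(65,452,6),T(90,148,6),T(645,172,6))
go((537,137,80))
"
```

```text
endplate top [566.5 147.6  96. ] [561.5 107.3  96. ] [568.  107.5  96. ] [576.1 147.2  96. ]
endplate bottom scene [565.8 114.6  74. ] near [485.1 127.2  96. ]
rim top [583.6 176.9  46. ] [582.9  95.3  46. ] [522.9  95.8  46. ] scene [470.1  97.4  46. ] [589.4  97.5  46. ] [591.2 174.2  46. ] [473.4 148.6  46. ]
track [459.3  26.9   6. ] [460.7 263.3   6. ] [590.8 261.6   6. ] [584.5  22.    6. ]
pos [540.4 138.2 132.3] z [ 0.75  -0.059 -0.659] y [0.079 0.997 0.001] tool cm [ 4.15 -0.15  3.2 ] rows@6 0.9 j [ 0.251  0.267 -1.178 -0.698 -0.245  0.222]
```

Call:
{"api": "send_rows", "payload": {"plan": [{"fingers": 3.0, "dx": 0.75, "dy": 0.1, "dz": 0.66, "roll": 0}, {"fingers": 3.0, "dx": 0.75, "dy": 0, "dz": 0.66, "roll": 0}, {"fingers": 3.0, "dx": 0.75, "dy": 0, "dz": 0.66, "roll": 0}, {"fingers": 3.0, "dx": 0.6, "dy": 0, "dz": 0.5, "roll": 0}, {"fingers": 3.0, "dx": 0, "dy": 0, "dz": 0, "roll": 0}]}}

```text
time: 15.1
eef_pos: [546.5, 140.0, 101.6]
ee_rot: [0.095, 2.275, -0.036]
ft_force: [0.3, -0.4, -1.2]
finger_gap: 38.9
```

```bash
python3 -c "
from h import *;go((540,139,80))"
```

```text
pos [546.5 140.  101.6] z [ 0.759 -0.057 -0.649] y [0.08  0.997 0.006] tool cm [ 2.06 -0.16  0.91] rows@6 0.4 j [ 0.252  0.395 -1.201 -0.863 -0.247  0.224]
```

Call:
{"api": "send_rows", "payload": {"plan": [{"fingers": 3.0, "dx": 0.75, "dy": -0.05, "dz": 0.25, "roll": -0.02}, {"fingers": 3.0, "dx": 0.7, "dy": -0.05, "dz": 0.25, "roll": 0}, {"fingers": 3.0, "dx": 0.4, "dy": 0, "dz": 0.25, "roll": 0}]}}

```text
time: 15.48
eef_pos: [540.8, 139.6, 83.3]
ee_rot: [0.071, 2.273, -0.046]
ft_force: [1.1, -0.6, -1.3]
finger_gap: 38.6
```

```bash
python3 -c "
from h import *;go((539,139,80))"
```

```text
pos [540.8 139.6  83.3] z [ 0.761 -0.057 -0.647] y [ 0.066  0.998 -0.009] tool cm [ 0.37 -0.07  0.08] rows@6 0.1 j [ 0.255  0.466 -1.228 -0.963 -0.249  0.205]
```

Call:
{"api": "send_rows", "payload": {"plan": [{"fingers": 3.0, "dx": 0.16, "dy": 0, "dz": 0.08, "roll": 0}, {"fingers": 3.0, "dx": 0.16, "dy": 0, "dz": 0.08, "roll": 0}]}}

```text
time: 15.72
eef_pos: [541.5, 139.4, 80.9]
ee_rot: [0.072, 2.269, -0.047]
ft_force: [-1.3, -1.4, 8.9]
finger_gap: 39.1
```

Call:
{"api": "send_rows", "payload": {"plan": [{"fingers": 3.0, "dx": 0.16, "dy": 0, "dz": 0.1, "roll": 0}]}}

```text
time: 15.85
eef_pos: [542.3, 139.4, 80.4]
ee_rot: [0.073, 2.265, -0.047]
ft_force: [-2.4, -1.5, 8.7]
finger_gap: 38.9
```

Call:
{"api": "send_rows", "payload": {"plan": [{"fingers": 3.0, "dx": 0.18, "dy": 0, "dz": 0.08, "roll": 0}, {"fingers": 3.0, "dx": 0.18, "dy": 0, "dz": 0.08, "roll": 0}]}}

```text
time: 16.1
eef_pos: [543.1, 139.4, 80.3]
ee_rot: [0.075, 2.257, -0.046]
ft_force: [-11.0, -1.1, 18.5]
finger_gap: 39.1
```

```bash
python3 -c "
from h import *;go((539,139,80))
import cv2
s=eyes.camera('scene')
b=cv2.resize(np.ascontiguousarray(s[120:220,210:340,::-1]),None,fx=6,fy=6,interpolation=cv2.INTER_CUBIC)
cv2.imwrite('pics/s4.png',b)
"
```

```text
pos [543.1 139.4  80.3] z [ 0.771 -0.059 -0.634] y [ 0.07   0.998 -0.007] tool cm [ 0.28 -0.07 -0.29] rows@6 0.1 j [ 0.257  0.499 -1.236 -1.02  -0.256  0.207]
```

View pics/s4.png

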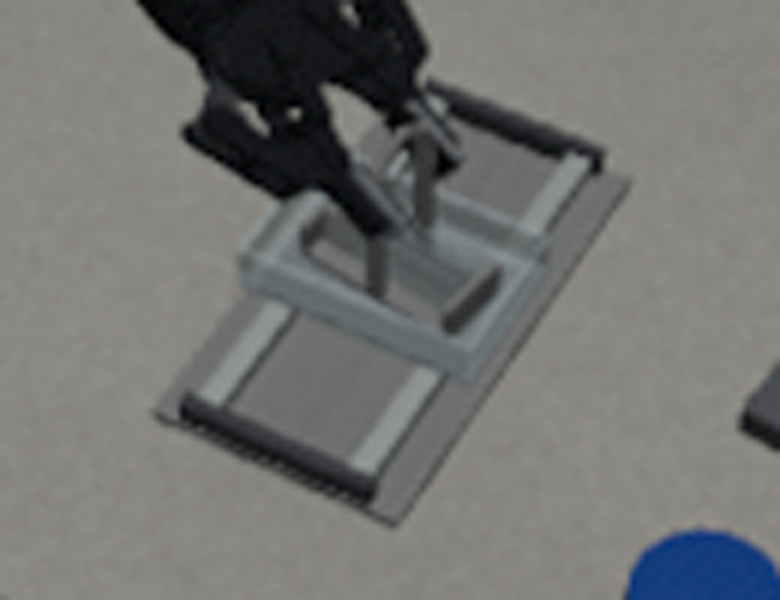

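Call:
{"api": "send_rows", "payload": {"plan": [{"fingers": 3.0, "dx": 0.1, "dy": 0, "dz": -0.15, "roll": 0}, {"fingers": 4.4, "dx": 0, "dy": 0, "dz": 0, "roll": 0}, {"fingers": 5.5, "dx": 0, "dy": 0, "dz": 0, "roll": 0}, {"fingers": 8.5, "dx": 0, "dy": 0, "dz": 0, "roll": 0}, {"fingers": 8.5, "dx": 0, "dy": 0, "dz": 0, "roll": 0}, {"fingers": 8.5, "dx": 0, "dy": 0, "dz": 0, "roll": 0}]}}

```text
time: 16.9
eef_pos: [542.2, 139.9, 81.4]
ee_rot: [0.076, 2.254, -0.045]
ft_force: [0.4, 0.7, -0.2]
finger_gap: 84.9
```

Call:
{"api": "send_rows", "payload": {"plan": [{"fingers": 8.5, "dx": 0, "dy": 0, "dz": -2, "roll": 0}, {"fingers": 8.5, "dx": 0, "dy": 0, "dz": -3, "roll": 0}, {"fingers": 8.5, "dx": 0, "dy": 0, "dz": -4, "roll": 0}, {"fingers": 8.5, "dx": 0, "dy": 0, "dz": -5, "roll": 0}, {"fingers": 8.5, "dx": 0, "dy": 0, "dz": -5, "roll": 0}, {"fingers": 8.5, "dx": 0, "dy": 0, "dz": 0, "roll": 0}]}}

```text
time: 17.65
eef_pos: [400.3, 157.9, 212.2]
ee_rot: [0.083, 2.26, -0.048]
ft_force: [1.0, 0.9, -0.2]
finger_gap: 85.2
```

```bash
python3 -c "
from h import *;go((539,139,80))
import cv2
for c,r in (('scene',np.s_[120:220,210:340,::-1]),('top',np.s_[205:305,140:270,::-1])):
    cv2.imwrite('pics/f_'+c+'.png',cv2.resize(np.ascontiguousarray(eyes.camera(c)[r]),None,fx=4,fy=4,interpolation=cv2.INTER_CUBIC))
a=[cv2.imread('pics/f_%s.png'%c) for c in('scene','top')]
cv2.imwrite('pics/f.png',cv2.resize(np.hstack(a),(800,308)))
"
```

```text
pos [400.3 157.9 212.2] z [ 0.768 -0.063 -0.637] y [ 0.076  0.997 -0.007] tool cm [ 1.3  -0.74 19.19] rows@6 3.2 j [ 0.507 -0.198 -1.278 -0.297 -0.443  0.394]
```

View pics/f.png

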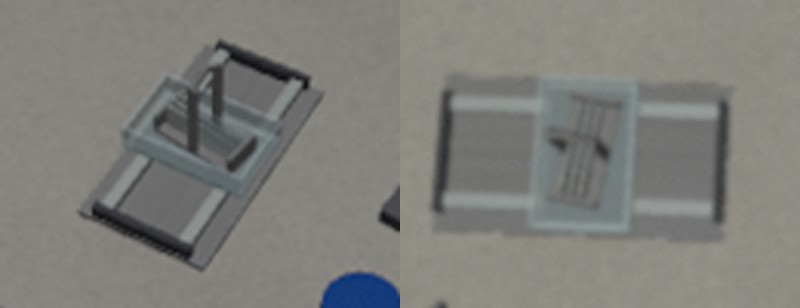

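```bash
python3 -c "
from rig import env;print(env.job_done())"
```

```text
the job is handed in; nothing more can be done
None
```

The steel slide holder is off its hook and standing in the glass tray. I've handed the job in at about 18 s of robot time; no verdict is reported.

- **Tilting:** the move rows have no tilt command. I raised the arm against its reach limit until the tool leaned out 43–49°, then came in under the lamp bar from the -x side.
- **Pick:** I gripped both handle bars at a 39 mm opening and raised the holder 27 mm, slightly over the suggested 22–26 mm. I then drew it off along -x, and the scene picture showed the hook empty.
- **Placing:** I lowered it slowly until it touched the tray floor, pressed lightly (18.5 N up and 11 N sideways at most, in the readings), eased off and opened the fingers. I then backed the arm well clear.

**Last checks:** the final pictures show the holder upright inside the tray walls, with the tray where it was. I did not steer near the mailer box, jar or plate. I also did not re-measure them after the move.

**Not perfect:**
- **Turned in the tray:** the holder stands about 7–9° off the tray's long axis, because it did not line up fully with the jaws. By the given sizes it still clears the walls by about 1 cm.
- **Pitch in transit:** the tool's tilt drifted about 2–3° while carrying and pressing. The light press was meant to set the holder flat again.
- **Joint 4:** it read 2.104 at its 2.1 limit while I was tilting the tool. If that counts as passing its range, the job fails.
- **Camera agreement:** the two fixed cameras differed by up to about 8 mm in x, so I used the average.

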